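Hold a box divider against the sprung fence of a glue-up jig

TASK

Take the pale wooden divider out of the rack, lower it upright into the long groove of the glue-up jig until it sits on the bottom, then slide it end-on along the groove against the sprung fence. Press with a steady force of about 10 N (red pointers over the middle of the green strips, never hard against the end of the spring's travel) and finish while still holding it there like a third hand, so that I can drive the screws through the fence. Leave the other two dividers in the rack and everything else on the bench where it is.

Things in the scene. Friction and masses are not known exactly. Their poses are not given: they have to be found in the camera images.
- divider: The pale wooden divider to use: a flat upright panel 110 long (its x) x 10 thick (y) x 80 high (z), about 60 g. Origin: centre of its underside. It starts upright in a rack slot, underside 8 mm and top 88 mm above the table; grip it from above across its thickness. Either end may go towards the fence.
- rack: Fixed wooden block, 140 (x) x 210 (y) x 33 high, origin at the centre of its underside. Three slots along its x, at y = -75, 0 and +75, each 115 long, 13 wide and 25 deep (floor 8 mm above the table). Each holds one divider of the same size: pale, dark walnut and blue, in any order.
- jig: Fixed glue-up jig: plywood deck on a dark base, 280 (x) x 140 (y) x 30 high, origin at the centre of its underside. The groove runs along its x axis at y = 0. The sprung fence stands across the groove towards the +x end; behind it, at x = 117 to 139, a dark spring block reaches 78 mm above the table.
- groove (a point): Point at the groove's mouth, on its centre line, at x = -45, y = 0 of the jig, 30 mm above the table; a divider centred here is 45 mm short of the fence. The open-topped groove runs from x = -115 to +85 of the jig, 12 wide and 20 deep (floor 10 mm above the table), with a 4 mm chamfer at its mouth.
- green_strip (a point): Middle of one of the two green strips on the deck either side of the fence, at x = 67.5, y = 50 of the jig (the other at y = -50), 31 mm above the table. Strips span x = 62.5 to 72.5: with the fence's pointers over them the pressing force is 6 to 14 N.
- fence: Upright plywood fence on a spring, 15 thick (x) x 60 wide, 32 to 85 mm above the table, axes as the jig's. Origin: on its front face (towards the jig's -x), over the groove's centre line, 30 mm above the table; at rest at x = 55 of the jig. Gives way towards +x at 0.8 N per mm, no preload (10 N at 12.5 mm); travel ends at 25 mm. Red pointers stick out at its front face.
- walnut_divider: Dark walnut divider in the rack, 110 x 10 x 80, origin at the centre of its underside; leave it alone.
- blue_divider: Blue painted divider in the rack, 110 x 10 x 80, origin at the centre of its underside; leave it alone.
- keepsake_box: Closed wooden box, 124 x 164 x 64 high, origin at the centre of its underside; leave it alone.
- drill: Grey cordless drill standing on its black battery, 110 x 75 at the foot, about 200 high, origin at the centre of its underside; leave it alone.
- glue: White glue bottle with orange cap, diameter 60, 170 high, origin at the centre of its underside; leave it alone.
- offcut_a: Pale wood offcut 150 x 50 x 20 high, origin at the centre of its underside; leave it alone.
- offcut_b: Plywood offcut 90 x 60 x 30 high, origin at the centre of its underside; leave it alone.
- screwdriver: Screwdriver with a yellow handle lying on the bench, along its own x; leave it alone.
Mind the look-alikes: they are no part of the job. Leave any turquoise look-alike of the divider alone.

How it is judged:
On the way, in this order (a step that is already met when the one before it is completed fails the run):
1. the pale divider sits upright on the bottom of the jig's groove (z of divider in the frame of jig between 0.006 and 0.014 m and y of divider in the frame of jig between -0.004 and 0.004 m and angle between the x axis of divider and the x axis of jig, either way round below 0.06 rad and angle between divider's own z axis and vertical below 0.07 rad), for 0.2 s.
2. the divider, in the groove, presses on the fence with 6 to 14 N (all of step 1 and contact force between divider and fence between 6 and 14 N), for 0.3 s.
At the end, for the whole second after the job is handed in: The pale divider stands in the jig's groove (underside within 4 mm of the groove floor, within 4 mm of the centre line, within 0.06 rad of its direction, upright within 0.07 rad), the gripper fingers still hold or push it, and it presses on the fence steadily with 6 to 14 N through the last second (all of step 2 and contact force between the fingers and divider above 2 N and linear speed of each of divider, fence below 0.01 m/s); the arm keeps its last pose, push and grip.
It fails at once if the fence is driven hard against the end of its travel (pushed back more than 23.5 mm) (x of fence in the frame of jig above 0.0785 m).
It fails at once if another divider or a thing on the bench is moved (the dividers 20 mm, the rest 30 mm) (distance of any of walnut_divider, blue_divider from where it was at the start of the episode above 0.02 m or distance of any of keepsake_box, drill, glue, offcut_a, offcut_b, screwdriver from where it was at the start of the episode above 0.03 m).
It also fails if it takes over 51 s, if anything falls off the work surface, if the arm or the gripper's body presses on something with over 40 N, if the wrist force passes 120 N, or if a joint passes its speed limit or range.

ROBOT

A 6-joint arm with a two-finger parallel gripper is mounted at the origin on the work surface. World frame = base frame: x ahead of the robot, y to its left, z up, the work surface at z = 0. Lengths are in m, angles in rad, forces in N, time in s.
With the tool pointing down it reaches from about 0.275 to 0.825 m from the base axis. Payload 4.9 kg.
Tool frame: the origin (TCP) lies at the very end of the fingers, on their centre line; the grasp point (between the pads) lies manip.grip_point_offset behind it (manip.grip_point_offset is the distance from the TCP to the grasp point, in m); y points along the fingers, z is the direction in which the jaws open and shut, and the axes are right-handed (so a half turn about y gives the same grasp; the last joint's range is limited). The gripper opens to 85 mm and grips with 20 to 120 N. Pads are 22 mm wide; open, the fingers measure 114 mm over their backs; the gripper's body (76 mm by 85 mm) begins 54 mm behind the grasp point. The pads swing forward as they close: fully open they stand 13 mm farther back than shut.
Start: joints at [-1.316, 0.326, -0.193, 1.052, 0, 1.437], TCP at [0.209, -0.509, 0.231] pointing down, gripper open.
Joint ranges: [-2.65, 2.65], [-0.97, 1.79], [-1.3, 1.35], [-1.93, 2.1], [-1.47, 1.37], [-3.14, 3.14]. Speed limits (rad/s): [2.57, 2.57, 3.14, 3.14, 3.14, 3.14].

INTERFACE

Orientations are given as a unit quaternion [w, x, y, z].
In Python, from station import manip gives the robot as it stands.
- The arm moves only by the shell command python3 -m handwheel 'ROWS'. ROWS is a JSON object of lists of equal length, an entry for each row: "grip": the finger opening in mm, from 0 to 85.4; "translation": the shift along the tool's x, y, z in mm, a list of three; "yaw": the turn about the tool's y in rad. In form: {"grip": [grip, ...], "translation": [[x, y, z], ...], "yaw": [yaw, ...]}. A call has 1 to 10 rows; each row is the pose to reach, as a shift and turn from the pose commanded when the call began, along the tool's axes at that moment; what a row does not reach only later rows make up. A row lasts 1/12 s, in which the tool goes at most 41.7 mm and 7.16 degrees, less where a joint would pass 70% of its speed; a pose out of reach is approached as far as the arm can. A call with a gripper value outside its range is refused whole. The fingers move at their own pace and stop on an object; the grip force is fixed at half the most. Time passes only in rows, so rows that repeat a pose let the fingers close. It gives the time, the measured TCP pose, the force and the opening at its end, in the units of the state.
- manip.read_state(): the state, without advancing time (a new reading comes with each control period).
- manip.read_camera(name): name is "scene" or "top"; returns a dict with "color" (480x640x3 uint8, blue, green, red), "fx", "fy", "cx", "cy" (pixels), "world_from_camera" (4x4, takes a point from camera to world coordinates). Camera axes: x right, y down, z forward; pixel columns grow to the right and rows downward; lengths in m; the calibration is good to about 2 mm. A picture is of the moment at which its call begins. There is no depth.
- manip.finish_job(): hands the job in, once; it reports no verdict.
The state is a dict: "t": time; "joints": joint angles; "qd": joint speeds; "tau": joint torques, N m; "tcp_pos": TCP position; "ee_rot": TCP orientation; "force": force on the tool from outside, world axes, zero at the start; "moment": the same for the moment, N m; "gripper_width": opening from 0.0 (shut) to 1.0 (fully open).
Only numpy, scipy, OpenCV 4.12 (cv2) and the standard library are available. Lean on these libraries where they do the work, as an engineer would, in place of code of your own. Each camera call takes 0.05 s, during which the arm holds its last target.

## Working session

There is one attempt and no reset: what is moved stays moved. The work goes in short steps, Python scripts to look and compute and a shell command to move; the robot and the scene stay as the last step left them, time stands still between calls to the robot, and variables do not carry over. Pictures are saved under pics/ and viewed, and the job is handed in when it is done.

```bash
mkdir -p pics; ls; python3 - <<'E'
from station import manip
import cv2,numpy as np
s=manip.read_state()
print({k:np.round(v,3).tolist() if not np.isscalar(v) else v for k,v in s.items()}, manip.grip_point_offset)
for n in("scene","top"):
    c=manip.read_camera(n); cv2.imwrite(f"pics/{n}0.png",c["color"]); np.savez(f"{n}0.npz",**c)
    print(n,c["fx"],c["cx"],c["cy"],np.round(c["world_from_camera"],3).tolist())
E
```

```text
pics
{'t': 0.0, 'joints': [-1.316, 0.327, -0.194, 1.052, 0.0, 1.437], 'qd': [0.0, 0.001, 0.0, 0.0, -0.001, -0.0], 'tau': [0.001, -44.34, 26.244, 0.015, -0.0, 0.0], 'tcp_pos': [0.208, -0.508, 0.23], 'ee_rot': [0.137, -0.137, 0.694, -0.693], 'force': [0.21, 0.456, -0.216], 'moment': [-0.001, 0.003, 0.01], 'gripper_width': 1.0011623639394214} 0.0187
scene 446.4616980612197 315.7037454421571 235.44175030588912 [[0.57, 0.684, -0.455, 1.058], [0.821, -0.468, 0.326, -0.366], [0.01, -0.56, -0.828, 0.931], [0.0, 0.0, 0.0, 1.0]]
top 434.113776153443 314.92994357675883 239.1128272155215 [[0.001, -0.998, 0.058, 0.498], [-1.0, -0.001, 0.0, -0.018], [-0.0, -0.058, -0.998, 1.071], [0.0, 0.0, 0.0, 1.0]]
```

View pics/top0.png

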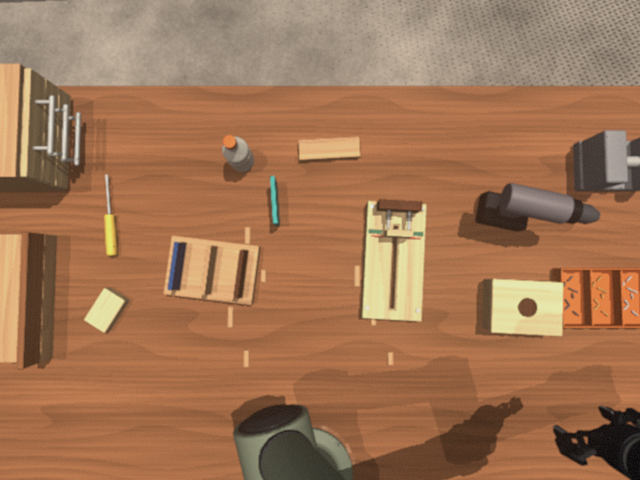

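View pics/scene0.png

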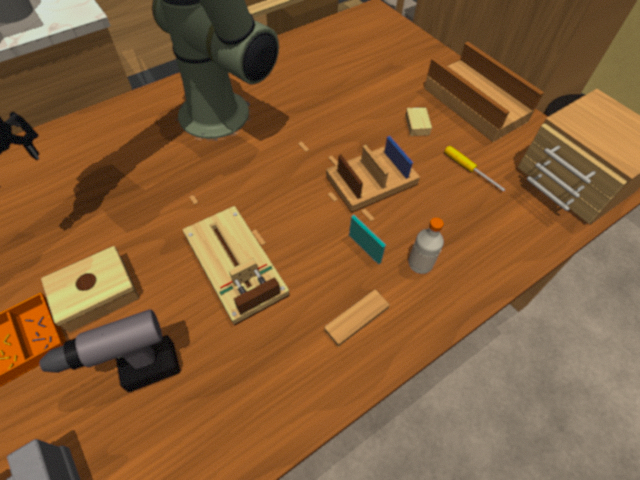

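The pale divider is in the middle slot (top view, about 211,270). The jig is at about (395,260), with its fence towards the top of the image. Next I'll zoom in to measure both.

```bash
python3 - <<'E'
import cv2
t=cv2.imread("pics/top0.png")
cv2.imwrite("pics/rack_z.png",cv2.resize(t[225:315,155:270],None,fx=6,fy=6,interpolation=cv2.INTER_CUBIC))
cv2.imwrite("pics/jig_z.png",cv2.resize(t[190:330,350:440],None,fx=4.2,fy=4.2,interpolation=cv2.INTER_CUBIC))
s=cv2.imread("pics/scene0.png")
cv2.imwrite("pics/rack_s.png",cv2.resize(s[130:215,315:430],None,fx=6,fy=6,interpolation=cv2.INTER_CUBIC))
cv2.imwrite("pics/jig_s.png",cv2.resize(s[200:325,175:295],None,fx=4.7,fy=4.7,interpolation=cv2.INTER_CUBIC))
E
```

```text
(no output)
```

View pics/rack_z.png

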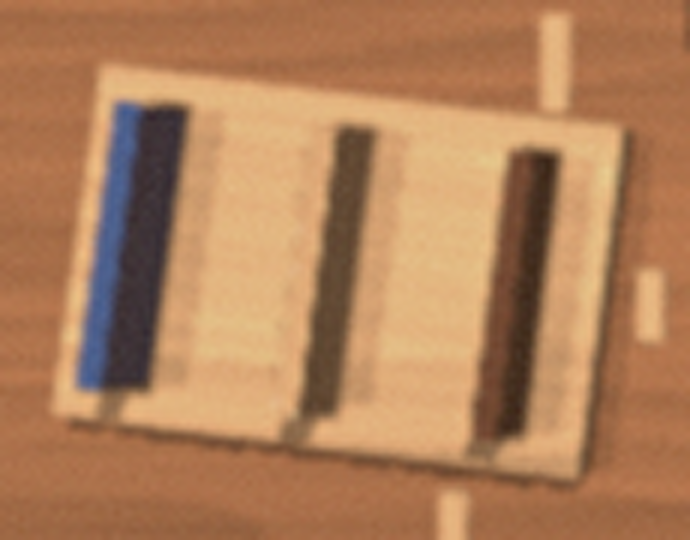

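View pics/jig_z.png

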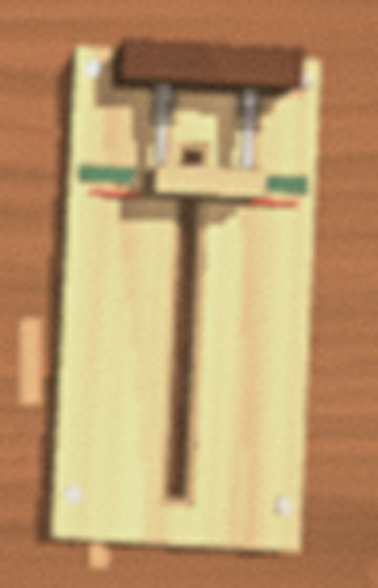

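View pics/rack_s.png

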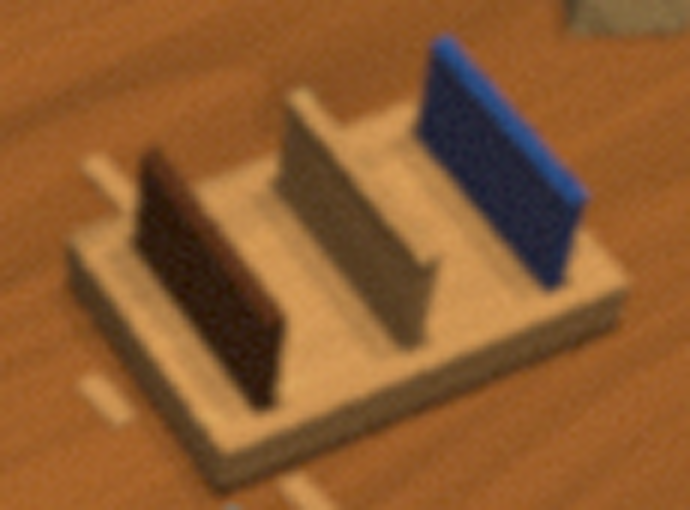

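View pics/jig_s.png

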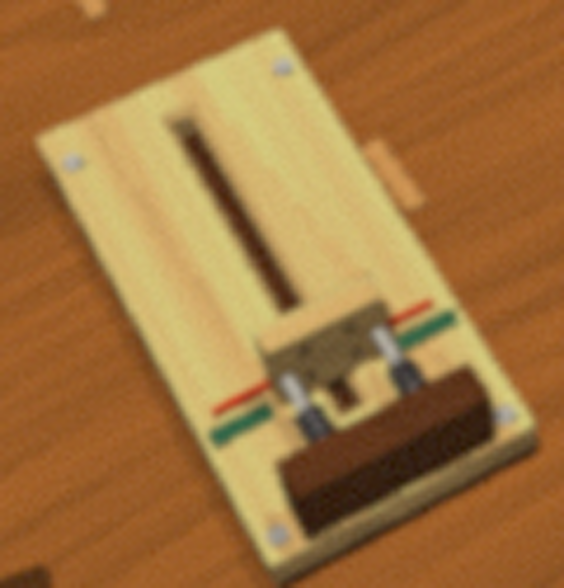

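```bash
cat > h.py <<'E'
import cv2,numpy as np
def load(n): return dict(np.load(n+".npz"))
def ray(c,uv):
    uv=np.atleast_2d(uv).astype(float);M=c["world_from_camera"]
    d=np.c_[(uv[:,0]-c["cx"])/c["fx"],(uv[:,1]-c["cy"])/c["fy"],np.ones(len(uv))]@M[:3,:3].T
    return M[:3,3],d
def onz(c,uv,z):
    o,d=ray(c,uv); return (o+d*((z-o[2])/d[:,2:]))
def proj(c,P):
    M=np.linalg.inv(c["world_from_camera"]);p=np.atleast_2d(P)@M[:3,:3].T+M[:3,3]
    return np.c_[c["fx"]*p[:,0]/p[:,2]+c["cx"],c["fy"]*p[:,1]/p[:,2]+c["cy"]]
E
python3 - <<'E'
from h import *
for n in("top0","scene0"):
    c=load(n)
    # manual picks (zoom)
    if n=="top0":
        R=np.array([[102,65],[628,122],[582,478],[52,412]])/6+[155,225]
        J=np.array([[75,45],[320,57],[300,552],[52,540]])/4.2+[350,190]
        G=np.array([[190,200],[177,498]])/4.2+[350,190]
    else:
        R=np.array([[68,243],[410,100],[630,285],[220,460]])/6+[315,130]
        J=np.array([[37,140],[280,28],[535,440],[275,572]])/4.7+[175,200]
        G=np.array([[180,118],[290,308]])/4.7+[175,200]
    R-=.0;
    for nm,P,z in(("rack",R,.033),("jig",J,.03),("groove",G,.03)):
        W=onz(c,P-0.4,z); print(n,nm,np.round(W[:,:2]*1000,1).tolist(),"mean",np.round(W.mean(0)*1000,1))
        if len(P)==4:
            r=cv2.minAreaRect((W[:,:2]*1000).astype(np.float32)); print(r)
# automatic: divider blue etc. top faces; jig contour
c=load("top0");im=c["color"];hsv=cv2.cvtColor(im,cv2.COLOR_BGR2HSV)
for (u,v) in [(385,280),(230,270),(300,270),(170,300),(395,230)]: print(hsv[v,u])
E
```

```text
top0 rack [[566.3, 325.6], [543.8, 115.2], [402.7, 132.2], [428.4, 342.6]] mean [485.3 228.9  33. ]
((485.88525390625, 228.92007446289062), (211.961669921875, 142.1018524169922), 83.13921356201172)
top0 jig [[652.1, -144.8], [645.3, -285.6], [363.4, -270.5], [369.9, -130.2]] mean [ 507.7 -207.7   30. ]
((507.6436767578125, -207.85433959960938), (140.9448699951172, 283.0777893066406), 87.035400390625)
top0 groove [[562.9, -210.1], [393.6, -201.1]] mean [ 478.3 -205.6   30. ]
scene0 rack [[405.3, 131.8], [422.4, 316.7], [566.6, 324.3], [541.9, 113.5]] mean [484.1 221.6  33. ]
((483.5890808105469, 227.17831420898438), (212.24734497070312, 142.31610107421875), 83.30818176269531)
scene0 jig [[363.6, -270.3], [370.0, -130.1], [656.5, -150.6], [645.5, -285.1]] mean [ 508.9 -209.    30. ]
((508.238037109375, -210.351806640625), (140.3881072998047, 287.217529296875), 85.89579772949219)
scene0 groove [[393.0, -202.4], [526.9, -211.2]] mean [ 459.9 -206.8   30. ]
[ 23  86 229]
[ 17 108 227]
[ 11 147 181]
[ 13 146 169]
[ 19  92 230]
```

```bash
cat >> h.py <<'E'
from scipy.spatial.transform import Rotation as Ro
def plan(s,target,zang):
    """mm shift in tool axes, yaw so tool z lies along heading zang (deg), mod 180"""
    R=Ro.from_quat(np.roll(s["ee_rot"],-1)).as_matrix()
    sh=R.T@(np.array(target)-s["tcp_pos"])*1000
    best=[]
    # work out yaw via desired matrices, y of tool down
    for a in (zang,zang+180):
        z=np.array([np.cos(np.radians(a)),np.sin(np.radians(a)),0]);y=np.array([0,0,-1.]);x=np.cross(y,z)
        D=R.T@np.c_[x,y,z]
        best.append((np.arctan2(D[0,2],D[0,0])))
    print("tcp",np.round(s["tcp_pos"]*np.array(1000.),1),"shift mm",np.round(sh,1),"yaw options",np.round(best,4),"axes(cols)",np.round(R,3).tolist(),"j6",round(s["joints"][5],3),"t",s["t"])
E
python3 - <<'E'
from h import *
from station import manip
s=manip.read_state()
plan(s,[.485,.2285,.23],83.1)
plan(s,[.485,.2285,.0446],83.1)
# refine groove centre & divider top by colour, top view
c=load("top0");g=c["color"].astype(float)
v=c["color"][...,2].astype(float)
for row in range(245,308,6):
    p=v[row,384:404]; w=np.clip(np.median(p)-25-p,0,None); u=384+(w*np.arange(20)).sum()/w.sum()
    print(row,np.round(onz(c,[u,row],.03)[0,:2]*1000,1),end=' ')
E
```

```text
tcp [ 208.4 -508.4  230.6] shift mm [-535.3    1.6 -577.1] yaw options [-2.6324  0.5092] axes(cols) [[-0.925, -0.0, 0.379], [-0.379, 0.001, -0.925], [-0.0, -1.0, -0.002]] j6 1.437 t 0.1
tcp [ 208.4 -508.4  230.6] shift mm [-535.3  187.  -576.8] yaw options [-2.6324  0.5092] axes(cols) [[-0.925, -0.0, 0.379], [-0.379, 0.001, -0.925], [-0.0, -1.0, -0.002]] j6 1.437 t 0.1
245 [ 544.2 -209.2] 251 [ 529.8 -208.8] 257 [ 515.4 -207.7] 263 [ 501.  -206.8] 269 [ 486.7 -206.1] 275 [ 472.4 -205.5] 281 [ 458.1 -204.7] 287 [ 443.8 -203.9] 293 [ 429.6 -203.2] 299 [ 415.3 -202.3] 305 [ 401.1 -201.1]
```

```bash
python3 -m handwheel '{"grip":[60,60,60,60,60,60,60,60,60,60],"translation":[[-15,0,-16],[-40,0,-43],[-67,0,-72],[-94,0,-101],[-121,0,-130],[-148,0,-159],[-175,0,-188],[-202,0,-217],[-229,0,-246],[-250,0,-270]],"yaw":[-0.06,-0.18,-0.3,-0.42,-0.54,-0.66,-0.78,-0.9,-1.02,-1.14]}'; python3 - <<'E'
from h import *
from station import manip
plan(manip.read_state(),[.485,.2285,.20],83.1)
E
```

```text
t: 0.93
tcp_pos: [0.3375, -0.1618, 0.2311]
ee_rot: [0.491, -0.491, 0.509, -0.509]
force: [-0.0, 1.2, -0.2]
gripper_width: 0.701
tcp [ 337.5 -161.8  231.1] shift mm [-395.2   31.4  133.6] yaw options [-1.4858  1.6558] axes(cols) [[-0.035, -0.0, 0.999], [-0.999, 0.001, -0.035], [-0.001, -1.0, -0.0]] j6 0.961 t 0.9333
```

```bash
python3 -m handwheel '{"grip":[60,60,60,60,60,60,60,60,60,60],"translation":[[-38,3,13],[-76,6,26],[-114,9,39],[-152,12,52],[-190,15,65],[-228,18,78],[-266,21,91],[-304,24,104],[-342,27,117],[-375,30,125]],"yaw":[-0.12,-0.24,-0.36,-0.48,-0.6,-0.72,-0.84,-0.96,-1.08,-1.2]}'; python3 -m handwheel '{"grip":[60,60,60,60],"translation":[[0,0,0],[0,0,0],[0,0,0],[0,0,0]],"yaw":[-0.1,-0.2,-0.2,-0.2]}'; python3 - <<'E'
from h import *
from station import manip
plan(manip.read_state(),[.485,.2285,.15],83.1)
E
```

```text
t: 1.77
tcp_pos: [0.4788, 0.2077, 0.2008]
ee_rot: [0.693, -0.693, 0.142, -0.143]
force: [2.1, -0.2, 0.8]
gripper_width: 0.705
t: 2.1
tcp_pos: [0.4777, 0.2051, 0.2009]
ee_rot: [-0.703, 0.703, -0.076, 0.076]
force: [-0.3, -0.3, -0.2]
gripper_width: 0.704
tcp [477.7 205.1 200.9] shift mm [ 2.1 50.9 24.4] yaw options [-0.0946  3.047 ] axes(cols) [[0.977, -0.001, 0.213], [-0.213, -0.0, 0.977], [-0.001, -1.0, -0.0]] j6 0.479 t 2.1
```

```bash
python3 -m handwheel '{"grip":[60,60,60,60],"translation":[[1,15,12],[2,35,24],[2,51,24],[2,51,24]],"yaw":[-0.05,-0.095,-0.095,-0.095]}'; python3 - <<'E'
from h import *
from station import manip
plan(manip.read_state(),[.485,.2285,.045],83.1)
for n in("scene","top"):
    c=manip.read_camera(n); np.savez(n+"1.npz",**c)
s=load("scene1")["color"];t=load("top1")["color"]
cv2.imwrite("pics/pre.png",np.hstack([cv2.resize(s[60:230,300:440],None,fx=2.8,fy=2.8),cv2.resize(t[195:365,150:290],None,fx=2.8,fy=2.8)]))
E
```

```text
t: 2.43
tcp_pos: [0.4831, 0.2272, 0.1474]
ee_rot: [-0.705, 0.706, -0.044, 0.041]
force: [-0.6, 0.0, -0.5]
gripper_width: 0.705
tcp [483.1 227.2 147.4] shift mm [  2.2 102.4   1.7] yaw options [ 1.0000e-04 -3.1415e+00] axes(cols) [[0.993, -0.005, 0.12], [-0.12, -0.002, 0.993], [-0.005, -1.0, -0.002]] j6 0.422 t 2.4333
```

View pics/pre.png

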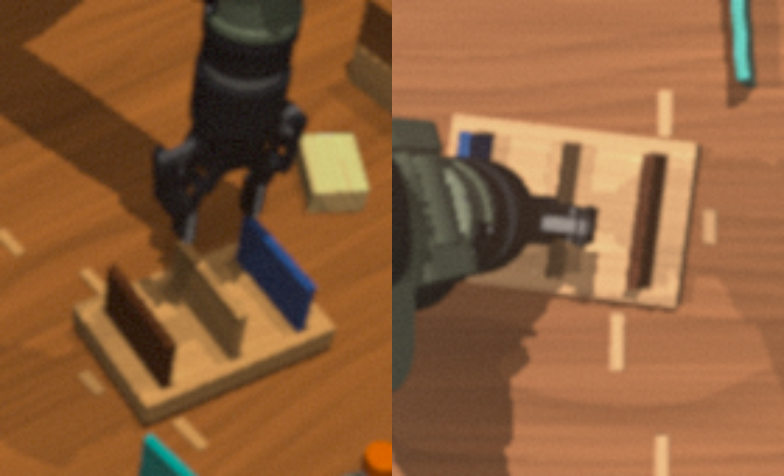

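The open fingers straddle the pale divider, which runs between the fingertips at about (185,240) in the left pane. There is clearance to the blue and walnut dividers. I'll descend and check the pose before closing.

```bash
python3 -m handwheel '{"grip":[60,60,60,60,60,60,60,60],"translation":[[1,10,1],[2,30,1],[2,50,1],[2,70,1],[2,90,1],[2,102,1],[2,102,1],[2,102,1]],"yaw":[0,0,0,0,0,0,0,0]}'; python3 - <<'E'
from h import *
from station import manip
plan(manip.read_state(),[.485,.2285,.045],83.1)
c=manip.read_camera("scene")
cv2.imwrite("pics/down.png",cv2.resize(c["color"][60:230,300:440],None,fx=3.5,fy=3.5))
E
```

```text
t: 3.2
tcp_pos: [0.4874, 0.2286, 0.0484]
ee_rot: [-0.706, 0.706, -0.042, 0.042]
force: [0.3, -0.5, -0.1]
gripper_width: 0.702
tcp [487.4 228.6  48.4] shift mm [-2.4  3.4 -0.4] yaw options [ 1.60e-03 -3.14e+00] axes(cols) [[0.993, -0.0, 0.119], [-0.119, -0.0, 0.993], [-0.0, -1.0, -0.0]] j6 0.42 t 3.2
```

View pics/down.png

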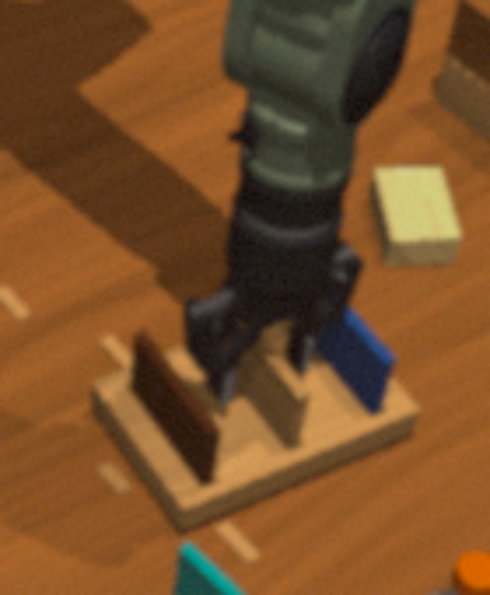

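Both fingers straddle the divider (right-hand finger at about (305,350)) and touch nothing. Closing now.

```bash
python3 -m handwheel '{"grip":[40,25,15,5,0,0,0,0,0,0],"translation":[[-2,1,0],[-2,2,0],[-2,3,0],[-2,3,0],[-2,3,0],[-2,3,0],[-2,3,0],[-2,3,0],[-2,3,0],[-2,3,0]],"yaw":[0,0,0,0,0,0,0,0,0,0]}'; python3 -m handwheel '{"grip":[0,0],"translation":[[0,0,0],[0,0,0]],"yaw":[0,0]}'
```

```text
t: 4.08
tcp_pos: [0.4855, 0.2293, 0.0456]
ee_rot: [0.706, -0.706, 0.041, -0.042]
force: [-1.6, 0.2, 5.0]
gripper_width: 0.11
t: 4.25
tcp_pos: [0.4855, 0.2293, 0.0457]
ee_rot: [0.706, -0.706, 0.041, -0.042]
force: [-0.6, 1.1, 5.0]
gripper_width: 0.107
```

```bash
python3 -m handwheel '{"grip":[0,0,0,0,0,0,0,0,0],"translation":[[0,-5,0],[0,-15,0],[0,-30,0],[0,-50,0],[0,-75,0],[0,-100,0],[0,-110,0],[0,-110,0],[0,-110,0]],"yaw":[0,0,0,0,0,0,0,0,0]}'; python3 - <<'E'
from h import *
from station import manip
c=manip.read_camera("scene")
cv2.imwrite("pics/lift.png",cv2.resize(c["color"][20:220,300:440],None,fx=2.8,fy=2.8))
s=manip.read_state()
# jig frame
th=np.radians(-3.05); O=np.array([507.7,-207.8])
ex=np.array([np.cos(th),np.sin(th)])
for x in(-45,-35):
    T=(O+x*ex)/1000; print(x,T); plan(s,[T[0],T[1],.155],90-3.05)
E
```

```text
t: 5.0
tcp_pos: [0.4854, 0.229, 0.1553]
ee_rot: [-0.706, 0.706, -0.041, 0.042]
force: [0.2, -0.1, -1.0]
gripper_width: 0.106
-45 [ 0.46276374 -0.20540567]
tcp [484.6 228.8 154.3] shift mm [ 2.940e+01 -4.000e-01 -4.337e+02] yaw options [-0.0646  3.077 ] axes(cols) [[0.993, -0.001, 0.118], [-0.118, -0.001, 0.993], [-0.001, -1.0, -0.001]] j6 0.421 t 5.05
-35 [ 0.47274958 -0.20593774]
tcp [484.6 228.8 154.3] shift mm [ 3.930e+01 -4.000e-01 -4.331e+02] yaw options [-0.0646  3.077 ] axes(cols) [[0.993, -0.001, 0.118], [-0.118, -0.001, 0.993], [-0.001, -1.0, -0.001]] j6 0.421 t 5.05
```

View pics/lift.png

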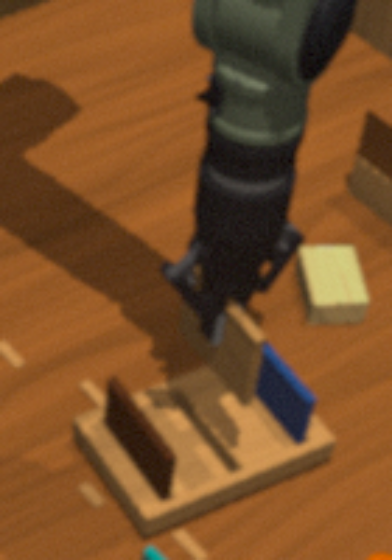

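The divider is out of the rack, upright in the fingers (about (245,355)), and the other two have stayed put. Next I carry it over the jig.

```bash
python3 -m handwheel '{"grip":[0,0,0,0,0,0,0,0,0,0],"translation":[[1,0,-15],[3,0,-45],[5,0,-80],[8,0,-115],[10,0,-150],[13,0,-185],[15,0,-220],[17,0,-255],[19,0,-280],[20,0,-300]],"yaw":[-0.01,-0.02,-0.03,-0.04,-0.05,-0.06,-0.065,-0.065,-0.065,-0.065]}'; python3 -m handwheel '{"grip":[0,0,0,0,0,0,0,0,0],"translation":[[1,0,-20],[2,0,-40],[4,0,-65],[6,0,-90],[8,0,-110],[9,0,-125],[9,0,-134],[9,0,-134],[9,0,-134]],"yaw":[0,0,0,0,0,0,0,0,0]}'; python3 - <<'E'
from h import *
from station import manip
for n in("scene","top"):
    c=manip.read_camera(n); np.savez(n+"2.npz",**c)
s=load("scene2")["color"];t=load("top2")["color"]
cv2.imwrite("pics/over.png",np.hstack([cv2.resize(s[150:330,160:300],None,fx=2.8,fy=2.8),cv2.resize(t[190:370,330:470],None,fx=2.8,fy=2.8)]))
st=manip.read_state(); plan(st,[.46276,-.2054,.155],86.95)
E
```

```text
t: 5.88
tcp_pos: [0.4684, -0.0731, 0.1535]
ee_rot: [0.707, -0.707, 0.02, -0.018]
force: [-0.4, -0.6, -1.0]
gripper_width: 0.111
t: 6.63
tcp_pos: [0.4709, -0.2049, 0.1541]
ee_rot: [0.707, -0.706, 0.02, -0.018]
force: [-0.6, -0.6, -0.4]
gripper_width: 0.108
tcp [ 471.3 -204.3  154.7] shift mm [-8.4 -0.3 -1.6] yaw options [ 1.3000e-03 -3.1403e+00] axes(cols) [[0.999, -0.001, 0.052], [-0.052, 0.001, 0.999], [-0.001, -1.0, 0.001]] j6 -0.501 t 6.7333
```

View pics/over.png

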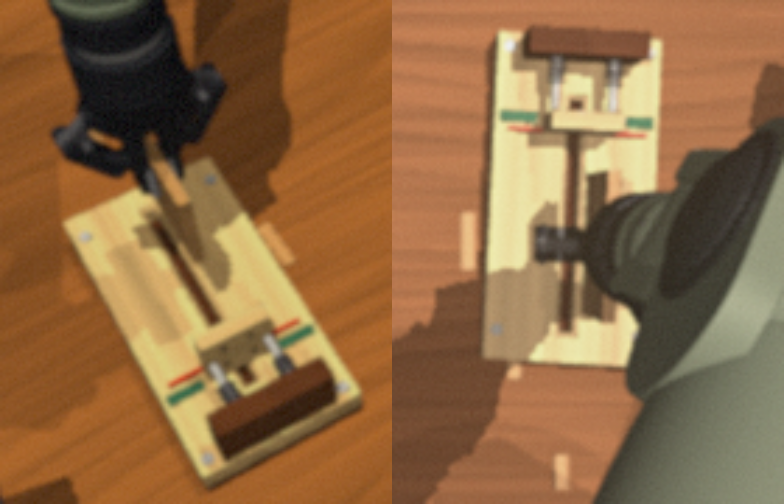

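```bash
python3 -m handwheel '{"grip":[0,0,0,0,0,0,0,0],"translation":[[-4,5,-1],[-8,20,-1.5],[-8,40,-1.5],[-8,60,-1.5],[-8,72,-1.5],[-8,76,-1.5],[-8,76,-1.5],[-8,76,-1.5]],"yaw":[0,0,0,0,0,0,0,0]}'; python3 - <<'E'
from h import *
from station import manip
for n in("scene","top"):
    c=manip.read_camera(n); np.savez(n+"3.npz",**c)
s=load("scene3")["color"];t=load("top3")["color"]
cv2.imwrite("pics/low.png",np.hstack([cv2.resize(s[190:310,170:290],None,fx=3.3,fy=3.3,interpolation=2),cv2.resize(t[200:320,345:465],None,fx=3.3,fy=3.3,interpolation=2)]))
st=manip.read_state(); plan(st,[.46276,-.2054,.078],86.95)
E
```

```text
t: 7.4
tcp_pos: [0.4638, -0.2062, 0.0796]
ee_rot: [-0.707, 0.707, -0.018, 0.018]
force: [0.2, -0.5, 0.1]
gripper_width: 0.107
tcp [ 464.4 -206.8   80.2] shift mm [-1.7  2.2  1.3] yaw options [ 8.0000e-04 -3.1408e+00] axes(cols) [[0.999, 0.001, 0.052], [-0.052, -0.001, 0.999], [0.001, -1.0, -0.001]] j6 -0.512 t 7.5
```

View pics/low.png

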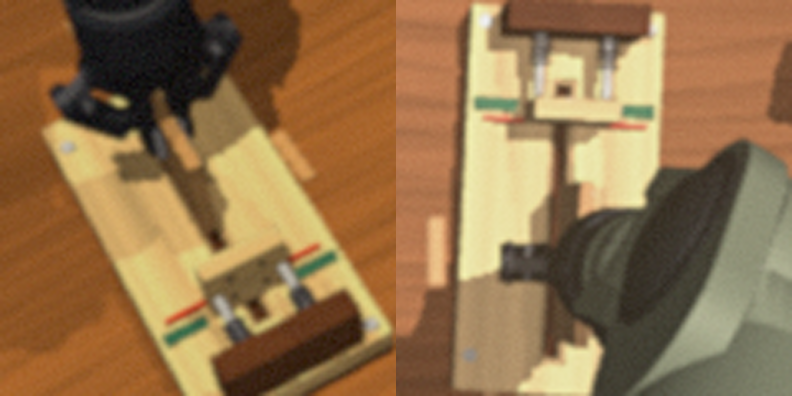

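The divider hangs just above the groove, with its shadow merging into it and its front end at about (215,235) in the left pane. The measured offset is 1 mm in y, so I'll trim that and lower slowly, watching the force.

```bash
python3 -m handwheel '{"grip":[0,0,0,0,0,0],"translation":[[0,2,1],[0,5,1],[0,9,1],[0,12,1],[0,12,1],[0,12,1]],"yaw":[0,0,0,0,0,0]}'; python3 -m handwheel '{"grip":[0,0,0,0,0],"translation":[[0,3,0],[0,6,0],[0,9,0],[0,9,0],[0,9,0]],"yaw":[0,0,0,0,0]}'
```

```text
t: 8.0
tcp_pos: [0.4635, -0.2054, 0.0669]
ee_rot: [0.707, -0.707, 0.019, -0.018]
force: [-0.2, 0.2, -0.3]
gripper_width: 0.11
t: 8.42
tcp_pos: [0.4636, -0.2054, 0.058]
ee_rot: [0.707, -0.707, 0.019, -0.018]
force: [-0.4, 0.2, -0.8]
gripper_width: 0.103
```

```bash
python3 -m handwheel '{"grip":[0,0,0,0,0,0],"translation":[[0,2,0],[0,4,0],[0,6,0],[0,8,0],[0,8,0],[0,8,0]],"yaw":[0,0,0,0,0,0]}'; python3 -m handwheel '{"grip":[0,0,0,0,0],"translation":[[0,1,0],[0,2,0],[0,3,0],[0,3,0],[0,3,0]],"yaw":[0,0,0,0,0]}'
```

```text
t: 8.92
tcp_pos: [0.4636, -0.2055, 0.0501]
ee_rot: [0.707, -0.707, 0.019, -0.019]
force: [0.2, 0.4, -0.9]
gripper_width: 0.113
t: 9.33
tcp_pos: [0.4638, -0.2056, 0.0477]
ee_rot: [-0.707, 0.707, -0.019, 0.019]
force: [-0.9, 1.1, 4.1]
gripper_width: 0.109
```

```bash
python3 -m handwheel '{"grip":[0,0,0,0,0,0,0,0],"translation":[[2,0,0],[6,0,0],[12,0,0],[18,0,0],[24,0,0],[30,0,0],[34,0,0],[34,0,0]],"yaw":[0,0,0,0,0,0,0,0]}'; python3 -m handwheel '{"grip":[0,0],"translation":[[0,0,0],[0,0,0]],"yaw":[0,0]}'; python3 - <<'E'
from h import *
from station import manip
for n in("scene","top"):
    c=manip.read_camera(n); np.savez(n+"4.npz",**c)
s=load("scene4")["color"];t=load("top4")["color"]
cv2.imwrite("pics/slide.png",np.hstack([cv2.resize(s[190:310,170:290],None,fx=3.3,fy=3.3,interpolation=2),cv2.resize(t[190:310,345:465],None,fx=3.3,fy=3.3,interpolation=2)]))
st=manip.read_state(); plan(st,[.5202,-.2085,.0477],86.95); print(st["force"])
E
```

```text
t: 10.0
tcp_pos: [0.4986, -0.2075, 0.0477]
ee_rot: [0.707, -0.707, 0.018, -0.019]
force: [1.0, 0.1, -0.6]
gripper_width: 0.108
t: 10.17
tcp_pos: [0.4985, -0.2075, 0.0475]
ee_rot: [-0.707, 0.707, -0.018, 0.019]
force: [0.6, -0.2, 5.4]
gripper_width: 0.108
tcp [ 498.5 -207.5   47.5] shift mm [21.7 -0.2  0.1] yaw options [ 8.0000e-04 -3.1408e+00] axes(cols) [[0.999, 0.001, 0.052], [-0.052, -0.0, 0.999], [0.001, -1.0, -0.0]] j6 -0.479 t 10.2667
[0.34403086 1.7540649  4.64394393]
```

View pics/slide.png

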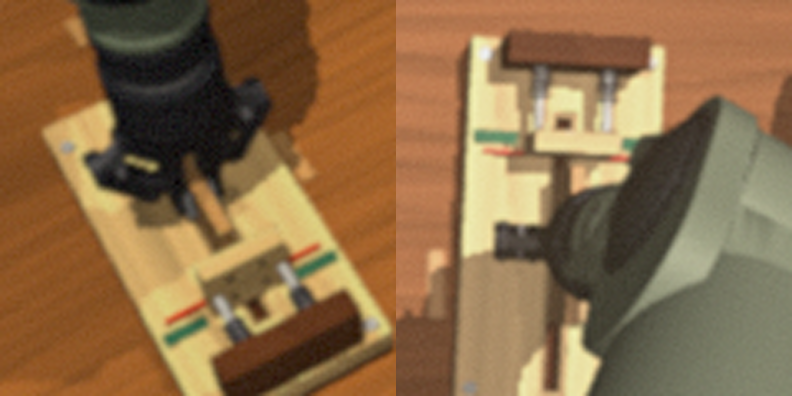

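The divider sits in the groove and has slid freely (x force near 0). Its front end at about (230,225) in the left pane is still short of the fence, and the pointers are at rest. Next: small steps to find contact.

```bash
python3 -m handwheel '{"grip":[0,0,0,0,0],"translation":[[2,0,0],[4,0,0],[7,0,0],[7,0,0],[7,0,0]],"yaw":[0,0,0,0,0]}';python3 -m handwheel '{"grip":[0,0,0,0,0],"translation":[[1,0,0],[3,0,0],[5,0,0],[5,0,0],[5,0,0]],"yaw":[0,0,0,0,0]}';python3 -m handwheel '{"grip":[0,0,0,0,0],"translation":[[1,0,0],[3,0,0],[4,0,0],[4,0,0],[4,0,0]],"yaw":[0,0,0,0,0]}'
```

```text
t: 10.68
tcp_pos: [0.4991, -0.2074, 0.0478]
ee_rot: [-0.706, 0.707, -0.023, 0.015]
force: [-19.3, 1.9, 26.3]
gripper_width: 0.112
t: 11.1
tcp_pos: [0.4996, -0.2073, 0.0482]
ee_rot: [-0.706, 0.708, -0.026, 0.012]
force: [-31.9, 2.2, 40.8]
gripper_width: 0.107
t: 11.52
tcp_pos: [0.51, -0.2079, 0.0476]
ee_rot: [-0.707, 0.707, -0.021, 0.016]
force: [-12.3, 1.5, 17.7]
gripper_width: 0.108
```

```bash
python3 -m handwheel '{"grip":[0,0],"translation":[[0,0,0],[0,0,0]],"yaw":[0,0]}'; python3 - <<'E'
from h import *
from station import manip
for n in("scene","top"):
    c=manip.read_camera(n); np.savez(n+"5.npz",**c)
s=load("scene5")["color"];t=load("top5")["color"]
cv2.imwrite("pics/jam.png",np.hstack([cv2.resize(s[190:310,170:290],None,fx=3.3,fy=3.3,interpolation=2),cv2.resize(t[190:310,345:465],None,fx=3.3,fy=3.3,interpolation=2)]))
st=manip.read_state(); plan(st,[.5202,-.2085,.0477],86.95); print(st["force"],st["moment"])
E
```

```text
t: 11.68
tcp_pos: [0.5101, -0.2079, 0.0476]
ee_rot: [-0.707, 0.707, -0.021, 0.016]
force: [-13.3, 0.5, 18.2]
gripper_width: 0.112
tcp [ 510.1 -207.9   47.7] shift mm [10.1 -0.1 -0.1] yaw options [-0.      3.1416] axes(cols) [[0.999, -0.007, 0.053], [-0.053, -0.001, 0.999], [-0.007, -1.0, -0.001]] j6 -0.466 t 11.7833
[-14.45934853   1.72554406  18.62199185] [0.30488802 2.31851052 0.00596463]
```

View pics/jam.png

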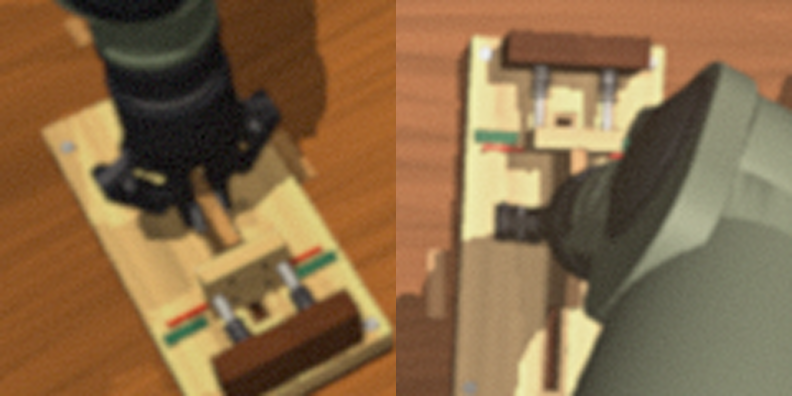

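The top view shows the fence just touched and the pointers moving. The step up to 32 N was floor friction: the divider pressed down at 18–40 N, stuck, then released. I'll unload it downwards before going on.

```bash
python3 -m handwheel '{"grip":[0,0,0,0],"translation":[[0,-0.5,0],[0,-1,0],[0,-1,0],[0,-1,0]],"yaw":[0,0,0,0]}'; python3 -m handwheel '{"grip":[0,0,0],"translation":[[0,-0.5,0],[0,-0.5,0],[0,-0.5,0]],"yaw":[0,0,0]}'
```

```text
t: 12.12
tcp_pos: [0.5104, -0.2078, 0.0477]
ee_rot: [-0.707, 0.707, -0.021, 0.016]
force: [-9.0, 1.0, 9.6]
gripper_width: 0.108
t: 12.37
tcp_pos: [0.5122, -0.2079, 0.0478]
ee_rot: [0.707, -0.707, 0.02, -0.018]
force: [-3.8, -0.9, -1.3]
gripper_width: 0.108
```

```bash
python3 -m handwheel '{"grip":[0,0,0,0,0,0],"translation":[[1,0,0],[2,0,0],[3,0,0],[4,0,0],[4,0,0],[4,0,0]],"yaw":[0,0,0,0,0,0]}';python3 -m handwheel '{"grip":[0,0,0,0,0,0],"translation":[[1,0,0],[2,0,0],[3,0,0],[3,0,0],[3,0,0],[3,0,0]],"yaw":[0,0,0,0,0,0]}'
```

```text
t: 12.87
tcp_pos: [0.516, -0.2081, 0.0478]
ee_rot: [0.707, -0.707, 0.02, -0.017]
force: [-6.9, -0.7, -1.5]
gripper_width: 0.112
t: 13.37
tcp_pos: [0.5183, -0.2082, 0.0478]
ee_rot: [0.707, -0.707, 0.021, -0.017]
force: [-7.9, -1.1, -0.6]
gripper_width: 0.11
```

```bash
python3 -m handwheel '{"grip":[0,0,0,0,0,0],"translation":[[1,0,0],[2,0,0],[2,0,0],[2,0,0],[2,0,0],[2,0,0]],"yaw":[0,0,0,0,0,0]}'; python3 - <<'E'
from h import *
from station import manip
for n in("scene","top"):
    c=manip.read_camera(n); np.savez(n+"6.npz",**c)
s=load("scene6")["color"];t=load("top6")["color"]
cv2.imwrite("pics/press.png",np.hstack([cv2.resize(s[220:310,200:290],None,fx=4.4,fy=4.4,interpolation=2),cv2.resize(t[190:280,350:440],None,fx=4.4,fy=4.4,interpolation=2)]))
st=manip.read_state(); plan(st,[.5202,-.2085,.0477],86.95); print(st["force"],st["moment"])
th=np.radians(-3.05); ex=np.array([np.cos(th),np.sin(th)])
for n in("scene0","top0","scene6","top6"):
    c=load(n);b,g,r=[c["color"][...,i].astype(int) for i in range(3)]
    red=(r-g>70)&(r-b>60)&(r>130); gr=(g-r>25)&(g-b>5)
    for nm,m in(("red",red),("green",gr)):
        v,u=np.nonzero(m);W=onz(c,np.c_[u,v],.031)[:,:2]*1000-[507.7,-207.8]
        x=W@ex;y=W@np.array([-ex[1],ex[0]]);k=(x>40)&(x<85)&(abs(y)<66)&(abs(y)>34)
        for sg in(1,-1):
            q=k&(y*sg>0); print(n,nm,sg,q.sum(),np.round([x[q].mean(),y[q].mean()],1) if q.any() else None)
E
```

```text
t: 13.87
tcp_pos: [0.5197, -0.2082, 0.0478]
ee_rot: [0.707, -0.707, 0.021, -0.017]
force: [-11.1, -0.8, 1.1]
gripper_width: 0.11
tcp [ 519.7 -208.2   47.8] shift mm [ 0.5  0.1 -0.3] yaw options [-2.0000e-04  3.1414e+00] axes(cols) [[0.999, -0.006, 0.053], [-0.053, 0.0, 0.999], [-0.006, -1.0, 0.0]] j6 -0.458 t 13.9667
[-10.21674216  -1.80695359   1.05713947] [-0.18591041  1.81813719 -0.04925454]
scene0 red 1 15 [52.6 48.3]
scene0 red -1 22 [ 52.3 -45.9]
scene0 green 1 23 [65.7 48.3]
scene0 green -1 25 [ 65.9 -50.9]
top0 red 1 12 [57.  46.6]
top0 red -1 13 [ 56.6 -45.7]
top0 green 1 26 [67.5 49.7]
top0 green -1 16 [ 67.1 -54.3]
scene6 red 1 12 [64.6 47.5]
scene6 red -1 13 [ 64.8 -47.2]
scene6 green 1 1 [65.1 61.9]
scene6 green -1 3 [ 65.1 -63.3]
top6 red 1 7 [67.8 44.3]
top6 red -1 2 [ 67.4 -36.3]
top6 green 1 5 [67.3 62.1]
top6 green -1 0 None
```

View pics/press.png

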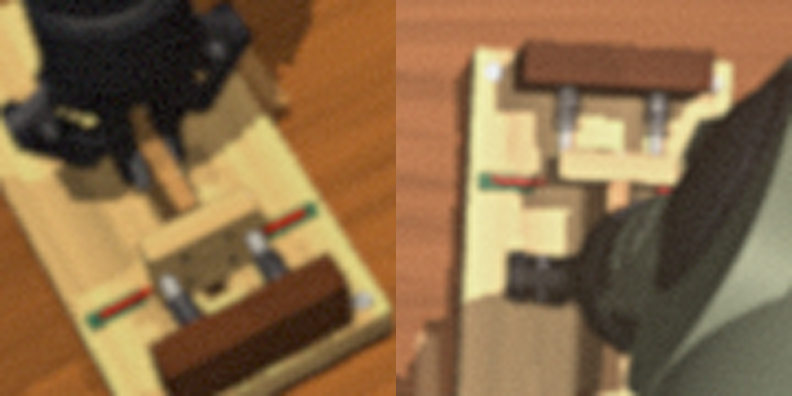

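The red pointers now lie over the middle of both green strips: about (120,305) and (290,222) in the left pane. The fence is pushed back about 11–12 mm, and the wrist reads about 10 N. I'll hold and check it stays steady.

```bash
for i in 1 2; do python3 -m handwheel '{"grip":[0,0,0,0,0,0],"translation":[[0,0,0],[0,0,0],[0,0,0],[0,0,0],[0,0,0],[0,0,0]],"yaw":[0,0,0,0,0,0]}'; done; python3 - <<'E'
from h import *
a,b=load("top0")["color"],None
from station import manip
c=manip.read_camera("top");t=c["color"];cv2.imwrite("pics/fin.png",t)
E
```

```text
t: 14.47
tcp_pos: [0.5197, -0.2082, 0.0478]
ee_rot: [0.707, -0.707, 0.021, -0.017]
force: [-10.5, -0.6, 2.8]
gripper_width: 0.111
t: 14.97
tcp_pos: [0.5197, -0.2082, 0.0478]
ee_rot: [0.707, -0.707, 0.021, -0.017]
force: [-10.5, -0.5, 2.0]
gripper_width: 0.111
```

View pics/fin.png

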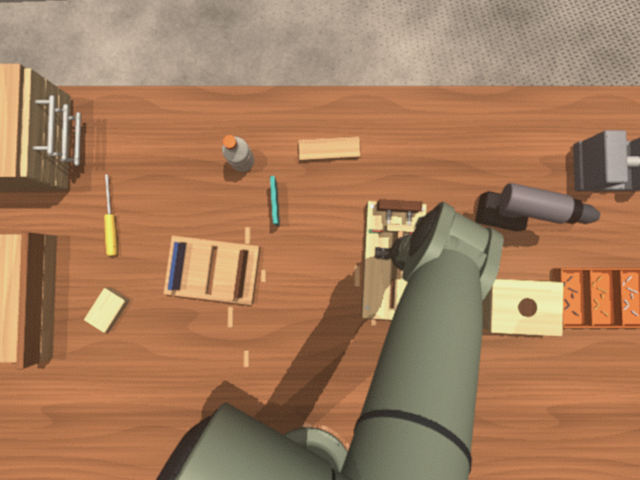

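Everything else is where it was: the blue and walnut dividers are in the rack at (176,266) and (243,274), and the bench items haven't moved. The press is steady, so I'm handing in.

```bash
python3 -c "
from station import manip
print(manip.finish_job())"
```

```text
the job is handed in; nothing more can be done
None
```

The pale divider is standing on the bottom of the jig's groove, pressed end-on against the sprung fence with about 10 N. The gripper was still holding it when I handed the job in; no verdict is reported.

**Last checks**
- **Force:** the wrist read -10.2 to -10.5 N along the push, with the tool still over the final second I measured.
- **Fence:** the pointers lie over the middle of both green strips. The two cameras put the fence 12.2 mm (scene) and about 10.8 mm (top) back from rest. They disagree slightly because the arm hid part of the pointers in the top view. That is roughly 8.5 to 10 N, and well short of the end of travel.
- **Divider:** the tool height puts its underside on the groove floor. The tool is tilted about 0.006 rad and, by my measurements, within about 0.5 mm of the groove's centre line.
- **Everything else:** in the last top picture, the other two dividers, the turquoise look-alike and the bench items look where they were.

**One hitch:** partway along the groove the divider stuck on the floor. The push rose to about 32 N along the groove and 41 N upward at the wrist. It came free just as it reached the fence. I eased off the downward load before pressing further, and the final push was smooth.

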